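# Four clicks on the focus ratchet

### The arm

A 6-joint arm with a two-finger parallel gripper is mounted at the origin on a cart in front of the work surface, level with it; the furniture and walls round the work are solid. World frame = base frame: x ahead of the robot, y to its left, z up, the work surface at z = 0. Lengths are in m, angles in rad, forces in N, time in s.
With the tool pointing down it reaches from about 0.3 to 0.75 m from the base axis. Payload 8.5 kg.
Tool frame: the origin (TCP) lies midway between the tips of the shut fingers; the grasp point (between the pads) lies 19 mm behind it; z points along the fingers, y is the direction in which the jaws open and shut (so a half turn about z gives the same grasp; the last joint's range is limited). The gripper opens to 85 mm and grips with 20 to 120 N. Pads are 22 mm wide; open, the fingers measure 114 mm over their backs; the gripper's body (76 mm by 85 mm) begins 54 mm behind the grasp point. The pads swing forward as they close: fully open they stand 13 mm farther back than shut.
Start: joints at [-1.475, 0.381, 1.297, -0, 1.464, -0.215], TCP at [0.168, -0.524, 0.231] pointing down, gripper open.
Joint ranges: [-3.11, 3.11], [-0.89, 2.33], [0.22, 2.48], [-1.42, 4.56], [0.17, 2.85], [-2.88, 2.88]. Speed limits (rad/s): [2.39, 2.39, 3.14, 3.14, 3.14, 3.14].

### API

Orientations are given as a 3x3 rotation matrix whose columns are the frame's x, y, z axes.
In Python, from plant import arm, imaging, ticket gives the robot as it stands.
- The arm moves only by the tool servo_tool, never from a script. Its argument "series" is a list of rows, each a list of 5 numbers: the shift along the tool's x, y, z in m, then the turn about the tool's z in degrees, then the gripper's target within -1 to 1 (shut at 1, half-way at 0, fully open at -1). A call has 1 to 10 rows; each row shifts and turns the commanded pose from where the row before left it, along the tool's axes as they then stand; what a row does not reach is not made up. A row lasts 1/10 s, in which the tool goes at most 50 mm and 8.59 degrees, less where a joint would pass 70% of its speed; a pose out of reach is approached as far as the arm can. A call is refused whole if a number of a shift passes 0.05 or a number of a turn 8.59, either way. A call with a gripper value outside its range is refused whole. The fingers move at their own pace and stop on an object; "newtons" is the grip in N (left out, the last holds). Time passes only in rows, so rows that do not move let the fingers close. It gives the time, the measured TCP pose, the force and the opening at its end, in the units of the state.
- arm.read_state(): the state, without advancing time (a new reading comes with each control period).
- imaging.get_image(name): name is "scene" or "top" or "wrist"; returns the picture (420x560x3 uint8, red, green, blue); there is no depth.
- imaging.get_calibration(name): a dict with "intrinsics" (3x3 intrinsics, pixels), "xyz" and "rotation" of the camera in the world; the wrist camera has in their place "tool_from_camera" (4x4, takes a point from camera to tool coordinates, whose origin is the TCP and whose axes are the flange's). Camera axes: x right, y up, looking along -z (the intrinsics and any distortion apply to the point x, -y, -z); pixel columns grow to the right and rows downward; lengths in m; the calibration is good to about 2 mm. A picture is of the moment at which its call begins: read the wrist's pose just before it. get_calibration takes no time and is no camera call.
- ticket.finish_job(): hands the job in, once; it reports no verdict.
The state is a dict: "time": time; "q": joint angles; "qvel": joint speeds; "tau": joint torques, N m; "eef_pos": TCP position; "tcp_rot": TCP orientation; "force": force on the tool from outside, world axes, zero at the start; "ft_torque": the same for the moment, N m; "width": finger opening in m.
Only numpy, scipy, OpenCV 4.12 (cv2) and the standard library are available. Lean on these libraries where they do the work, as an engineer would, in place of code of your own. Each camera call takes 0.05 s, during which the arm holds its last target. There are 200 camera calls.

### The job

Pick up the taller of the two plain steel posts and pass its lower end down through the open eye of the focusing lever, as a loose handle. Push the lever with it away from its rest stop by exactly four clicks of the ratchet, never reaching a fifth, and finish holding it there: the lever springs back and the post falls through if you let go, so the program ends with the post still in the gripper, upright in the eye, keeping the lever at the fourth click. Leave everything else on the table where it is.

Things in the scene. Friction and masses are not known exactly. Their poses are not given: they have to be found in the camera images.
- tall_post: the taller loose steel post: plain cylinder, 12.7 mm diameter, 75 mm tall, standing upright on the table (0.09 kg). Origin at the centre of its lower end, z axis up along the post
- low_post: the shorter loose steel post, 12.7 mm diameter, 50 mm tall, standing upright; not needed, leave it. Origin at the centre of its underside
- focus_stage: fixed focusing stage: aluminium base plate 100 x 100 x 10 mm, on it a toothed steel ring and a swinging lever with a black lens tube (30 mm diameter) on the vertical axis; 74 mm high. Origin at the plate's underside, on the axis. The lever rests on a stop 0.55 rad clockwise (from above) of the stage's -x direction and turns counterclockwise from there, up to 1.3 rad
- focus_lever: steel lever, 16 mm wide, top face 44 mm above the table. Origin on its vertical axis, 37 mm up; x points along the arm to the eye, z up. Push it counterclockwise seen from above (to its own +y). A spring returns it to rest: about 3 N at the eye at rest, 4.3 N at the fourth click; each tooth adds about 2 N on the way up and takes off 2 N on the way down (7 N at most)
- lever_eye (a point): centre of the eye at the lever's end, 95 mm from the axis, 40.5 mm above the table: steel ring with upright axis, outer diameter 27 mm, hole 17 mm, 10 mm high (35.5 to 45.5 mm above the table), open through, only bare table below
- click_ring: toothed steel ring under the lever, same axis, 87 mm over its round teeth; a pawl under the lever clicks over each tooth. Teeth 0.2 rad apart (19 mm at the eye), the first 0.08 to 0.2 rad from rest, different each run. In this frame they lie at -0.7, -0.5 .. 0.5 rad about z; its x axis points through the valley after the fourth tooth: at the fourth click the lever's x lines up with it
- cage_cube: bystander: black optical cube, 39 mm
- lens_case: bystander: round black lens case, 39 mm diameter, 16 mm high
- mirror_stand: bystander: mirror on a post and foot, 123 mm high
- sensor_head: bystander: black round sensor head, 60 mm diameter, 22 mm high
- fibre_spool: bystander: white spool, 69 mm diameter, 22 mm high
- tape_roll: bystander: roll of tape, 77 mm diameter, 19 mm high
- clamp_fork: bystander: black clamping fork, 81 x 26 x 10 mm
- bnc_tee: bystander: metal T connector, 57 x 28 x 14 mm
- screen_foot (a point): fixed obstacle, table point under a beam screen: a level-topped upright panel 130 mm wide along world x, 4 mm thick (turned up to 0.1 rad), its middle above this point, 195 to 325 mm above the table, on a post that stands within 35 mm of this point
- stand_foot (a point): fixed obstacle: table point in the middle of an upright optics stand, about 60 x 60 mm, 240 mm high, between the posts and the stage

How it is judged:
By the outcome, as a careful person would: the job done as asked, in the order asked, and still so for the second after the job is handed in, while the arm keeps its last pose, push and grip.
It also fails if it takes over 72 s, if anything falls off the work surface, if the arm or the gripper's body presses on something with over 40 N, if the wrist force passes 120 N, or if a joint passes its speed limit or range.

## Working session

There is one attempt and no reset: what is moved stays moved. The work goes in short steps, Python scripts to look and compute and a tool call to move; the robot and the scene stay as the last step left them, time stands still between calls to the robot, and variables do not carry over. Pictures are saved under pics/ and viewed, about 8 in all and at most 12, crops included, and the job is handed in when it is done.

Besides the shell and the picture viewer there is one more tool, called after "Call:" by a JSON object that holds its "name" and its "arguments", one argument or row to a line. servo_tool: Moves the arm, as the interface text tells. Its arguments: {"type":"object","properties":{"series":{"type":"array","items":{"type":"array","items":{"type":"number"}}},"newtons":{"type":"number"}},"required":["series"]}

```bash
mkdir -p pics; ls; python3 - <<'E'
from plant import arm, imaging
import cv2,numpy as np
s=arm.read_state()
for k,v in s.items(): print(k,np.round(v,4).tolist())
for n in ["scene","top","wrist"]:
    c=imaging.get_calibration(n); print(n,{k:np.round(v,4).tolist() if not isinstance(v,str) else v for k,v in c.items()})
a=imaging.get_image("top");b=imaging.get_image("scene")
cv2.imwrite("pics/top.png",cv2.resize(a[...,::-1],(800,600),interpolation=cv2.INTER_CUBIC))
cv2.imwrite("pics/scene.png",cv2.resize(b[...,::-1],(800,600),interpolation=cv2.INTER_CUBIC))
np.save("top.npy",a);np.save("scene.npy",b)
E
```

```text
pics
time 0.0
q [-1.4753, 0.3812, 1.2983, -0.0, 1.4636, -0.2153]
qvel [-0.0005, 0.0001, 0.0007, 0.0002, 0.0016, 0.0003]
tau [-0.0022, -44.846, -23.128, -0.0004, 0.0048, -0.0]
eef_pos [0.1682, -0.5234, 0.2307]
tcp_rot [[0.9521, 0.3058, -0.0002], [0.3058, -0.9521, 0.0015], [0.0003, -0.0014, -1.0]]
force [0.9553, -0.3219, -1.3048]
ft_torque [0.0415, 0.0106, 0.0152]
width 0.0853
scene {'intrinsics': [[392.8361, 0.0, 281.7796], [0.0, 392.8361, 211.2615], [0.0, 0.0, 1.0]], 'xyz': [0.0589, 0.1855, 0.7655], 'rotation': [[-0.5441, 0.6643, -0.5124], [-0.839, -0.4267, 0.3377], [0.0057, 0.6136, 0.7896]]}
top {'intrinsics': [[401.9727, 0.0, 279.4435], [0.0, 401.9727, 207.4997], [0.0, 0.0, 1.0]], 'xyz': [0.486, -0.1398, 1.151], 'rotation': [[-0.022, 0.9986, -0.0475], [-0.9994, -0.0232, -0.0256], [-0.0266, 0.0469, 0.9985]]}
wrist {'intrinsics': [[334.3351, 0.0, 279.5158], [0.0, 334.3351, 207.7304], [0.0, 0.0, 1.0]], 'tool_from_camera': [[0.0012, 0.9558, 0.294, 0.0744], [1.0, -0.001, -0.0007, 0.0007], [-0.0004, 0.294, -0.9558, -0.1438], [0.0, 0.0, 0.0, 1.0]]}
```

View pics/top.png

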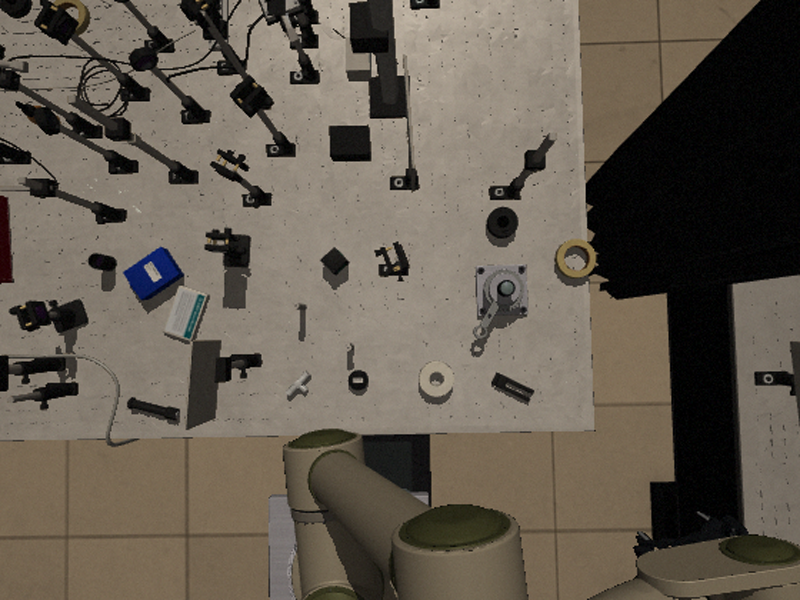

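View pics/scene.png

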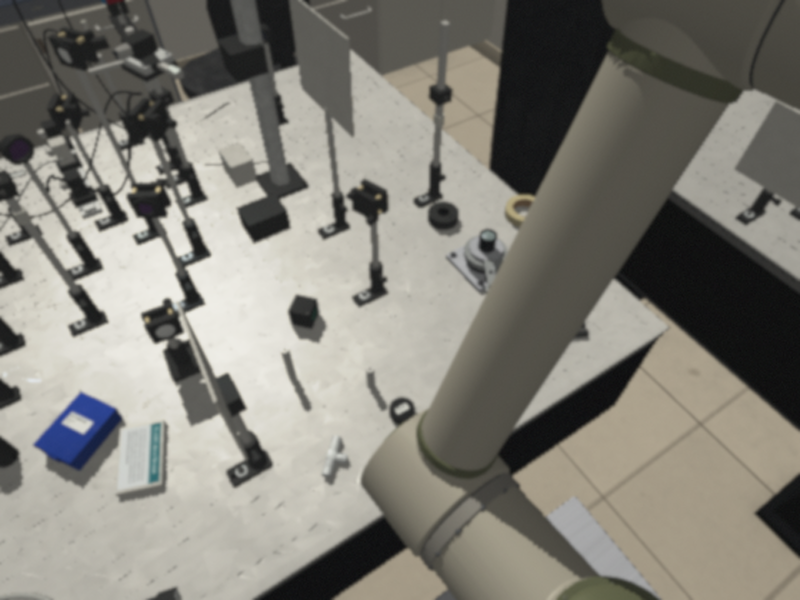

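The top view shows the posts at about (302,320) and (350,352), the stage at (502,290) and the eye near (477,345). The tall stand is near (393,262). I'll enlarge the top view and back-project these points.

```bash
cat > h.py <<'E'
import numpy as np, cv2
from plant import arm, imaging
def cam(n,s=None):
    c=imaging.get_calibration(n); K=np.array(c["intrinsics"])
    if n=="wrist":
        s=s or arm.read_state(); T=np.array(c["tool_from_camera"]); R=np.array(s["tcp_rot"])
        return K,R@T[:3,:3],R@T[:3,3]+np.array(s["eef_pos"])
    return K,np.array(c["rotation"]),np.array(c["xyz"])
def back(c,uv,z):
    K,R,t=c; d=np.linalg.inv(K)@[uv[0],uv[1],1]; d=R@[d[0],-d[1],-d[2]]
    return t+d*(z-t[2])/d[2]
def proj(c,p):
    K,R,t=c; q=R.T@(np.array(p)-t); q=K@[q[0],-q[1],-q[2]]; return q[:2]/q[2]
def crop(im,x0,y0,x1,y1,k,f):
    cv2.imwrite(f,cv2.resize(im[y0:y1,x0:x1,::-1],None,fx=k,fy=k,interpolation=cv2.INTER_CUBIC))
E
python3 - <<'E'
from h import *
a=np.load("top.npy"); crop(a,190,100,430,280,3.33,"pics/topc.png")
c=cam("top");k=1/1.42857
for n,u,v,z in [("tallbase",302,338,0),("talltop",301,306,.075),("lowbase",350,365,0),("axis",506,287,.074),("plateC",502,291,.01),("eye",477,348,.0455),("standtop",390,250,.24),("standbase",393,272,0),("foot400",402,182,0),("foot240",240,365,0),("panelA",412,180,.325),("panelB",406,57,.325),("dark1",195,345,.325),("dark2",188,428,.325)]:
    print(n,np.round(back(c,(u*k,v*k),z),3))
E
```

```text
tallbase [0.462 0.087 0.   ]
talltop [0.523 0.073 0.075]
lowbase [ 0.406 -0.009  0.   ]
axis [ 0.55  -0.312  0.074]
plateC [ 0.546 -0.314  0.01 ]
eye [ 0.436 -0.258  0.046]
standtop [ 0.604 -0.103  0.24 ]
standbase [ 0.59  -0.099  0.   ]
foot400 [ 0.773 -0.121  0.   ]
foot240 [0.41  0.213 0.   ]
panelA [ 0.694 -0.141  0.325]
panelB [ 0.877 -0.136  0.325]
dark1 [0.462 0.179 0.325]
dark2 [0.343 0.19  0.325]
```

View pics/topc.png

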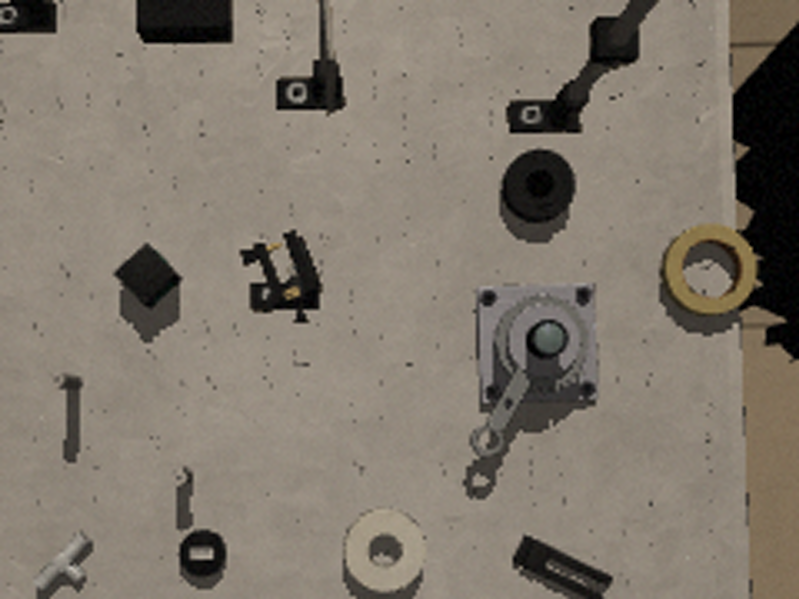

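The crop shows shadows falling downward. So the tall post's top is at crop (69,380), the low post's at (184,477) and the eye at (487,440). The stand with the brass knobs is at (285,270).

```bash
python3 - <<'E'
from h import *
c=cam("top");f=lambda x,y,z:np.round(back(c,(190+x/3.33,100+y/3.33),z),4)
print("tall",f(69,381,.075),"low",f(184,477,.05));A=f(548,338,.074);E=f(487,440,.0455);print("axis",A,"eye",E,np.linalg.norm((A-E)[:2]),np.arctan2(*(E-A)[1::-1]))
for p in [(478,287),(596,286),(597,405),(480,402)]: print(f(*p,.01))
s=arm.read_state();R=np.array(s["tcp_rot"]);p=np.array(s["eef_pos"])
for w in [(.38,-.15,.25),(.508,.075,.2)]:
    print(np.round(R.T@(np.array(w)-p),3));p=np.array(w)
E
```

```text
tall [0.5229 0.0731 0.075 ] low [ 0.4427 -0.0158  0.05  ]
axis [ 0.5486 -0.3133  0.074 ] eye [ 0.4676 -0.2654  0.0455] 0.09410318804376393 2.6075517801313914
[ 0.5973 -0.2655  0.01  ]
[ 0.5957 -0.3656  0.01  ]
[ 0.4945 -0.3632  0.01  ]
[ 0.4993 -0.2645  0.01  ]
[ 0.316 -0.291 -0.019]
[ 0.191 -0.175  0.05 ]
```

Call:
{"name": "servo_tool", "arguments": {
  "series": [
    [0.0316,-0.0291,-0.003,0,-1],
    [0.0316,-0.0291,-0.003,0,-1],
    [0.0316,-0.0291,-0.003,0,-1],
    [0.0316,-0.0291,-0.003,0,-1],
    [0.0316,-0.0291,-0.003,0,-1],
    [0.0316,-0.0291,-0.003,0,-1],
    [0.0316,-0.0291,-0.003,0,-1],
    [0.0316,-0.0291,-0.003,0,-1],
    [0.0316,-0.0291,-0.003,0,-1],
    [0.0316,-0.0291,-0.003,0,-1]
  ]
}}

```text
time: 1.1
eef_pos: [0.3805, -0.1482, 0.2614]
tcp_rot: [[0.952, 0.306, -0.0], [0.306, -0.952, 0.0], [-0.0, -0.0, -1.0]]
force: [0.8, -0.4, -0.2]
width: 0.0855
```

Call:
{"name": "servo_tool", "arguments": {
  "series": [
    [0.029,-0.0239,0.012,0,-1],
    [0.029,-0.0239,0.012,0,-1],
    [0.029,-0.0239,0.012,0,-1],
    [0.029,-0.0239,0.012,0,-1],
    [0.029,-0.0239,0.012,0,-1],
    [0.029,-0.0239,0.012,0,-1],
    [0.029,-0.0239,0.012,0,-1],
    [0,0,0,0,-1]
  ]
}}

```text
time: 1.9
eef_pos: [0.5227, 0.0744, 0.1752]
tcp_rot: [[0.951, 0.309, -0.003], [0.309, -0.951, 0.001], [-0.003, -0.002, -1.0]]
force: [0.2, -0.2, -0.5]
width: 0.0855
```

```bash
python3 - <<'E'
from h import *
s=arm.read_state();c=cam("wrist",s);a=imaging.get_image("wrist");np.save("w1.npy",a)
cv2.imwrite("pics/w1.png",a[...,::-1])
print(np.round(s["eef_pos"],4),np.round(s["q"],2))
print(proj(c,[.5229,.0731,.075]),proj(c,[.5229,.0731,0]))
E
```

```text
[0.5227 0.0744 0.1752] [-0.08  0.39  1.45  0.    1.3   1.17]
[280.3130717  206.92364562] [280.24980188 184.35444433]
```

View pics/w1.png

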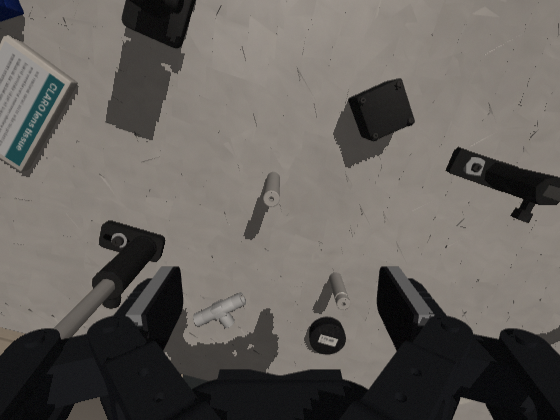

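The post's top face is at (271,198) with its screw hole, and its foot is near (274,176). The low post is at (341,300), and nothing stands near the fingers.

```bash
python3 - <<'E'
from h import *
s=arm.read_state();c=cam("wrist",s)
t=back(c,(271,198),.075);b=back(c,(273.5,178),0);print(t,b)
R=np.array(s["tcp_rot"])
for z in (.045,): print(R.T@(np.append(t[:2],z)-s["eef_pos"]))
print(R.T@(np.append(b[:2],z)-s["eef_pos"]))
E
```

```text
[0.52667863 0.08030405 0.075     ] [0.52621582 0.07956228 0.        ]
[ 0.00691193 -0.0055285   0.13102464]
[ 0.00624282 -0.00496572  0.13102564]
```

Call:
{"name": "servo_tool", "arguments": {
  "series": [
    [0.006,-0.005,0,0,-1],
    [0,0,0.0335,0,-1],
    [0,0,0.0335,0,-1],
    [0,0,0.0335,0,-1],
    [0,0,0.0335,0,-1],
    [0,0,0,0,-1]
  ]
}}

```text
time: 2.55
eef_pos: [0.5244, 0.0774, 0.0406]
tcp_rot: [[0.953, 0.304, -0.007], [0.304, -0.953, 0.0], [-0.006, -0.002, -1.0]]
force: [0.1, -0.2, 0.5]
width: 0.0854
```

Call:
{"name": "servo_tool", "arguments": {
  "series": [
    [0,0,0,0,1],
    [0,0,0,0,1],
    [0,0,0,0,1],
    [0,0,0,0,1],
    [0,0,0,0,1],
    [0,0,0,0,1],
    [0,0,0,0,1],
    [0,0,0,0,1],
    [0,0,0,0,1],
    [0,0,0,0,1]
  ],
  "newtons": 90
}}

```text
time: 3.55
eef_pos: [0.5267, 0.078, 0.0441]
tcp_rot: [[0.952, 0.306, 0.001], [0.306, -0.952, -0.0], [0.001, 0.001, -1.0]]
force: [-1.0, -1.0, 6.9]
width: 0.0101
```

```bash
python3 - <<'E'
from h import *
s=arm.read_state();a=imaging.get_image("wrist");crop(a,150,140,410,340,3,"pics/w2.png");print(s["width"],np.round(s["force"],2),np.round(s["eef_pos"],4))
E
```

```text
0.010121476401069203 [-0.97 -0.96  6.93] [0.5267 0.078  0.0441]
```

View pics/w2.png

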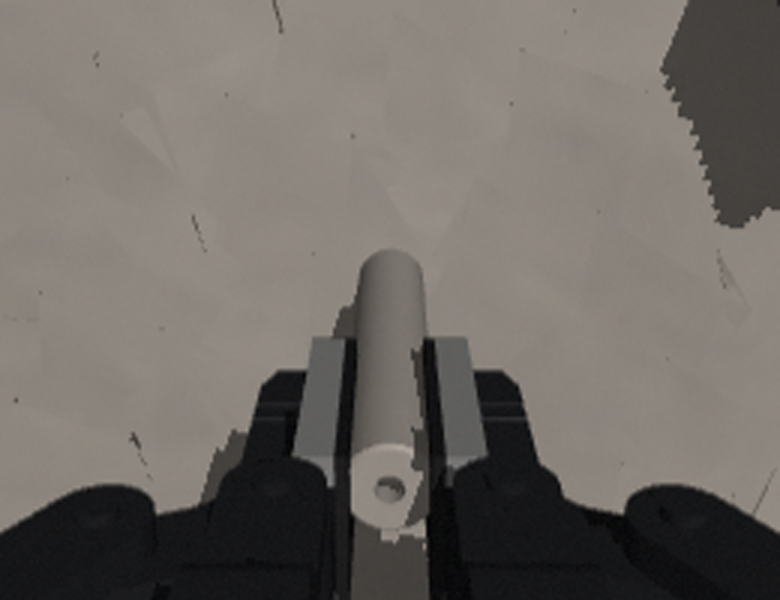

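The post is held centred between the pads and upright. Next I lift it, travel around the front of the stand and turn the jaws to the lever's tangent.

Call:
{"name": "servo_tool", "arguments": {
  "series": [
    [0,0,-0.02,0,1],
    [0,0,-0.035,0,1],
    [0,0,-0.04,0,1],
    [0,0,-0.04,0,1],
    [0,0,-0.02,0,1],
    [-0.035,0.026,0,0,1],
    [-0.035,0.026,0,0,1],
    [-0.035,0.026,0,0,1],
    [-0.035,0.026,0,0,1],
    [-0.035,0.026,0,0,1]
  ]
}}

```text
time: 4.6
eef_pos: [0.3982, -0.1002, 0.1984]
tcp_rot: [[0.952, 0.306, 0.0], [0.306, -0.952, -0.0], [-0.0, 0.0, -1.0]]
force: [0.9, -2.2, -1.1]
width: 0.0104
```

Call:
{"name": "servo_tool", "arguments": {
  "series": [
    [0.0025,0.035,0,0,1],
    [0.0025,0.035,0,0,1],
    [0.0025,0.035,0,0,1],
    [0.0025,0.035,0,0,1],
    [0.0025,0.035,0,0,1],
    [0,0,0,8,1],
    [0,0,0,8,1],
    [0,0,0,8,1],
    [0,0,0,8,1],
    [0,0,0,8,1]
  ]
}}

```text
time: 5.6
eef_pos: [0.4648, -0.2619, 0.1982]
tcp_rot: [[0.924, -0.383, -0.0], [-0.383, -0.924, 0.0], [-0.001, -0.0, -1.0]]
force: [0.2, 0.2, -1.6]
width: 0.0101
```

Call:
{"name": "servo_tool", "arguments": {
  "series": [
    [0,0,0,8,1],
    [0,0,0.03,0,1],
    [0,0,0.03,0,1],
    [0,0,0,0,1],
    [0,0,0,0,1],
    [0,0,0,0,1]
  ]
}}

```text
time: 6.2
eef_pos: [0.4655, -0.2626, 0.1399]
tcp_rot: [[0.864, -0.503, 0.002], [-0.503, -0.864, -0.002], [0.003, 0.001, -1.0]]
force: [-0.4, -0.1, -0.8]
width: 0.01
```

```bash
python3 - <<'E'
from h import *
s=arm.read_state();c=cam("wrist",s);a=imaging.get_image("wrist");np.save("w3.npy",a);crop(a,150,60,410,255,3,"pics/w3.png");print(s["time"],s["width"],np.round(s["force"],2),np.round(s["eef_pos"],4),np.round(s["tcp_rot"],3),np.round(s["q"],2))
print(proj(c,[.4676,-.2654,.0455]),proj(c,np.array(s["eef_pos"])-[0,0,.044]))
E
```

```text
6.2 0.010011513557573641 [-0.42 -0.13 -0.8 ] [ 0.4655 -0.2626  0.1399] [[ 0.864 -0.503  0.002]
 [-0.503 -0.864 -0.002]
 [ 0.003  0.001 -1.   ]] [-0.74  0.44  1.49 -0.    1.21  1.36]
[279.92221744 206.42752311] [277.81184089 235.55938918]
```

View pics/w3.png

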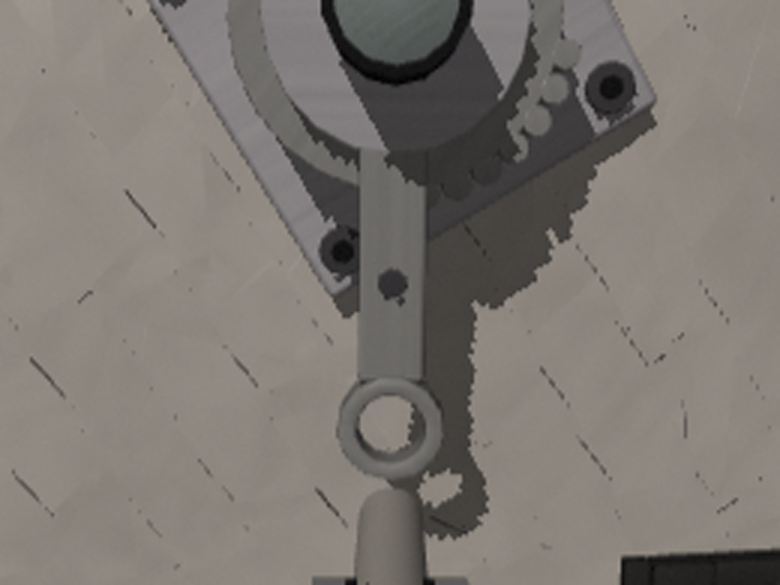

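The ring is centred near crop (390,425) and the post's lower end has its edge at (392,487). Seven round teeth run from (430,190) to (567,52), so I'll enlarge them with more contrast.

```bash
python3 - <<'E'
from h import *
a=np.load("w3.npy");b=np.clip((a/255.)**.5*255,0,255).astype(np.uint8)
crop(b,255,60,365,222,7,"pics/t.png");im=cv2.imread("pics/t.png");im=cv2.resize(im,None,fx=.5,fy=.5,interpolation=cv2.INTER_AREA);
left=cv2.resize(b[60:125,280:350,::-1],None,fx=6.5,fy=6.5,interpolation=cv2.INTER_CUBIC)
right=cv2.resize(b[180:230,255:305,::-1],None,fx=6.5,fy=6.5,interpolation=cv2.INTER_CUBIC)
o=np.zeros((423,790,3),np.uint8);o[:left.shape[0],:left.shape[1]]=left;o[:right.shape[0],460:460+right.shape[1]]=right;cv2.imwrite("pics/t.png",o)
E
```

```text
(no output)
```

View pics/t.png

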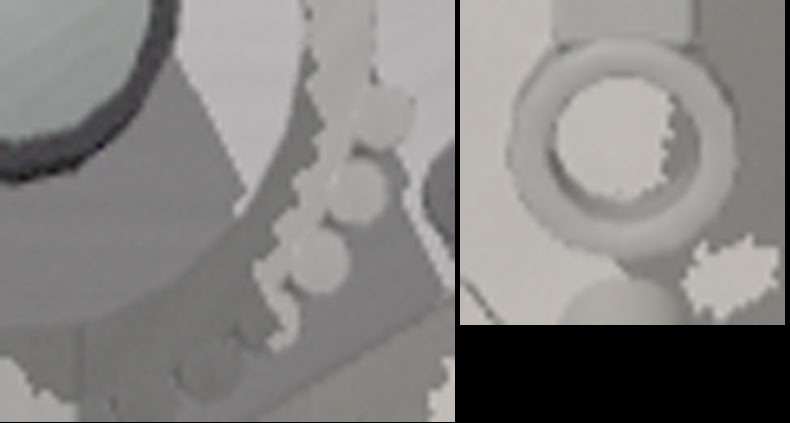

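```bash
python3 - <<'E'
from h import *
import json
# pose at w3 (arm hasn't moved)
s=arm.read_state();c=cam("wrist",s);R=np.array(s["tcp_rot"]);p=np.array(s["eef_pos"])
eye=back(c,(280.2,202.5),.0455)
zb=p[2]-.044; e=back(c,(279.9,222.6),zb); post=e-R[:,0]*.00635
print("eye",eye,"post",post,"tool delta",R.T@(eye-post),"post in tool",R.T@(post-p))
A=back(c,(280,0),.074)
T=[(385,115),(357,190),(318,260),(268,320),(210,365)]
from scipy.optimize import least_squares
for z in (.02,.025,.03,.035):
    P=np.array([back(c,(280+x/6.5,60+y/6.5),z)[:2] for x,y in T])
    r=least_squares(lambda v:np.hypot(*(P-v[:2]).T)-.0405,[.55,-.313]).x
    for C in (r,np.array([.5495,-.3125])):
        ang=np.arctan2(*(P-C).T[::-1])%(2*np.pi); le=np.arctan2(*(eye[:2]-C)[::-1])%(2*np.pi)
        print(z,C,np.round(np.hypot(*(P-C).T),4),"ang-lever",np.round(ang-le,3),np.linalg.norm(eye[:2]-C))
E
```

```text
eye [ 0.47012352 -0.26706783  0.0455    ] post [ 0.46653967 -0.26456217  0.09584607] tool delta [0.00422305 0.00033448 0.05035776] post in tool [0.00181957 0.00122211 0.04402273]
0.02 [ 0.55125798 -0.31825233] [0.0407 0.0403 0.0403 0.0405 0.0406] ang-lever [1.425 1.215 0.999 0.785 0.579] 0.09593046110491737
0.02 [ 0.5495 -0.3125] [0.0442 0.0428 0.0416 0.0405 0.0394] ang-lever [1.497 1.304 1.1   0.89  0.684] 0.09145877416808386
0.025 [ 0.55157525 -0.31757741] [0.0407 0.0403 0.0404 0.0406 0.0406] ang-lever [1.409 1.203 0.992 0.781 0.58 ] 0.09584154761010558
0.025 [ 0.5495 -0.3125] [0.0434 0.0421 0.041  0.04   0.039 ] ang-lever [1.487 1.294 1.09  0.882 0.676] 0.09145877416808386
0.03 [ 0.55189136 -0.31690302] [0.0406 0.0404 0.0404 0.0406 0.0405] ang-lever [1.394 1.191 0.984 0.778 0.58 ] 0.09575764284042645
0.03 [ 0.5495 -0.3125] [0.0426 0.0414 0.0404 0.0395 0.0385] ang-lever [1.477 1.284 1.08  0.873 0.669] 0.09145877416808386
0.035 [ 0.55220631 -0.31622916] [0.0406 0.0404 0.0405 0.0406 0.0405] ang-lever [1.378 1.179 0.976 0.774 0.58 ] 0.09567873525786882
0.035 [ 0.5495 -0.3125] [0.0418 0.0407 0.0398 0.039  0.0381] ang-lever [1.466 1.273 1.07  0.864 0.661] 0.09145877416808386
```

The fitted teeth lie at about 0.18, 0.38, 0.58, 0.78 (fourth), 0.98 ... rad from the lever. That puts the fourth valley at about 0.88 rad. I'll align over the eye and check close up.

Call:
{"name": "servo_tool", "arguments": {
  "series": [
    [0.0042,0.0003,0,0,1],
    [0,0,0.02,0,1],
    [0,0,0.018,0,1],
    [0,0,0.004,0,1],
    [0,0,0,0,1],
    [0,0,0,0,1],
    [0,0,0,0,1]
  ]
}}

```text
time: 6.95
eef_pos: [0.4688, -0.2648, 0.0973]
tcp_rot: [[0.864, -0.503, 0.001], [-0.503, -0.864, -0.001], [0.002, 0.0, -1.0]]
force: [-0.4, -0.1, -0.8]
width: 0.0102
```

```bash
python3 - <<'E'
from h import *
s=arm.read_state();c=cam("wrist",s);a=imaging.get_image("wrist");np.save("w4.npy",a);b=(np.sqrt(a/255.)*255).astype(np.uint8);crop(b,230,175,330,265,7,"pics/w4.png");print(s["time"],np.round(s["force"],2),np.round(s["eef_pos"],4))
R=np.array(s["tcp_rot"]);p=np.array(s["eef_pos"]);b=p+R@[.0018,.0012,.044]
print("post bottom",b,"R.T(eye-post)",R.T@([.4701,-.2671,.0455]-b))
E
```

```text
6.95 [-0.35 -0.06 -0.75] [ 0.4688 -0.2648  0.0973]
post bottom [ 0.46980797 -0.26675015  0.05327314] R.T(eye-post) [0.00041485 0.00015275 0.00777393]
```

View pics/w4.png

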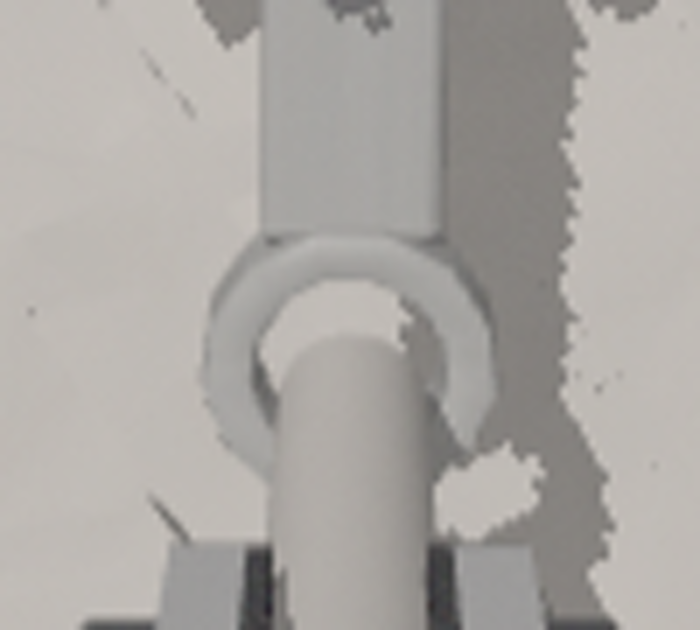

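```bash
python3 - <<'E'
from h import *
s=arm.read_state();c=cam("wrist",s);R=np.array(s["tcp_rot"]);p=np.array(s["eef_pos"])
e=back(c,(279.7,223.1),.0533)
for n,u,v,o in [("hole top",280,175+283/7,.0085),("outer top",280,175+236/7,.0135)]:
    h=back(c,(u,v),.0455); print(n,(R.T@(h-R[:,0]*o-(e-R[:,0]*.00635)))[:2])
E
```

```text
hole top [7.07913547e-05 1.94134348e-04]
outer top [-0.00060145  0.00018709]
```

Alignment is within 0.6 mm, so I'll insert.

Call:
{"name": "servo_tool", "arguments": {
  "series": [
    [0,0,0.005,0,1],
    [0,0,0.005,0,1],
    [0,0,0.004,0,1],
    [0,0,0,0,1],
    [0,0,0,0,1]
  ]
}}

```text
time: 7.5
eef_pos: [0.4684, -0.2644, 0.0822]
tcp_rot: [[0.864, -0.503, -0.0], [-0.503, -0.864, 0.0], [-0.0, -0.0, -1.0]]
force: [-0.4, 0.3, -1.0]
width: 0.01
```

Call:
{"name": "servo_tool", "arguments": {
  "series": [
    [0,0,0.007,0,1],
    [0,0,0.007,0,1],
    [0,0,0.007,0,1],
    [0,0,0,0,1],
    [0,0,0,0,1]
  ]
}}

```text
time: 8.0
eef_pos: [0.4684, -0.2644, 0.0611]
tcp_rot: [[0.864, -0.503, -0.0], [-0.503, -0.864, 0.0], [-0.0, -0.0, -1.0]]
force: [-0.7, 1.2, -0.9]
width: 0.0102
```

```bash
python3 - <<'E'
from h import *
s=arm.read_state();c=cam("wrist",s);a=imaging.get_image("wrist");np.save("w5.npy",a);b=(np.sqrt(a/255.)*255).astype(np.uint8);crop(b,200,120,360,265,4.5,"pics/w5.png");print(s["time"],np.round(s["force"],2),np.round(s["eef_pos"],4))
E
```

```text
8.0 [-0.73  1.17 -0.94] [ 0.4684 -0.2644  0.0611]
```

View pics/w5.png

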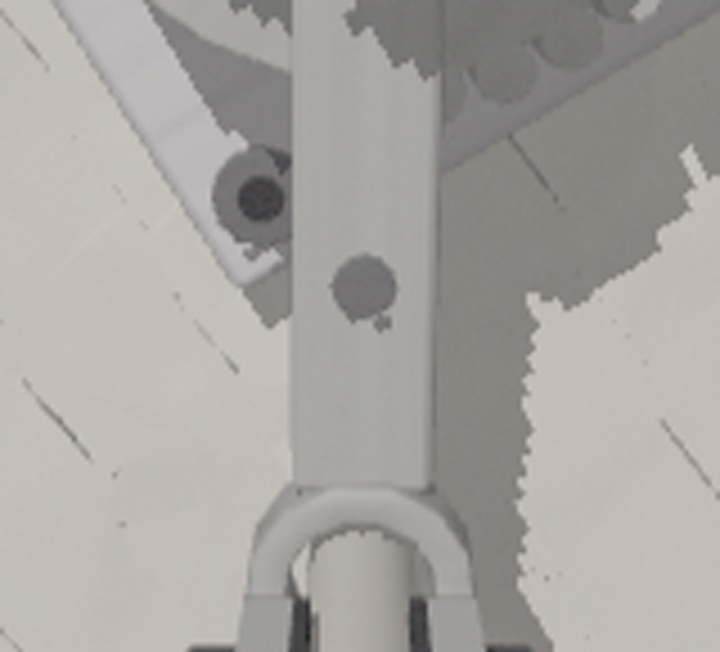

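The post is through the eye (ring at about (360,590), with no contact force) and the lever has not moved. Now I push along the arc, turning the tool with the lever.

Call:
{"name": "servo_tool", "arguments": {
  "series": [
    [6e-05,0.00484,0,-2.865,1],
    [6e-05,0.00484,0,-2.865,1],
    [6e-05,0.00484,0,-2.865,1],
    [0,0,0,0,1]
  ]
}}

```text
time: 8.45
eef_pos: [0.462, -0.2771, 0.0615]
tcp_rot: [[0.93, -0.368, 0.001], [-0.368, -0.93, 0.001], [0.0, -0.001, -1.0]]
force: [1.9, 2.3, -1.1]
width: 0.0104
```

Call:
{"name": "servo_tool", "arguments": {
  "series": [
    [6e-05,0.00484,0,-2.865,1],
    [6e-05,0.00484,0,-2.865,1],
    [0,0,0,0,1]
  ]
}}

```text
time: 8.75
eef_pos: [0.4587, -0.2867, 0.0615]
tcp_rot: [[0.962, -0.274, 0.0], [-0.274, -0.962, -0.0], [0.0, 0.0, -1.0]]
force: [-0.9, 0.2, -0.3]
width: 0.0104
```

Call:
{"name": "servo_tool", "arguments": {
  "series": [
    [6e-05,0.00484,0,-2.865,1],
    [6e-05,0.00484,0,-2.865,1],
    [0,0,0,0,1]
  ]
}}

```text
time: 9.05
eef_pos: [0.4564, -0.2955, 0.0614]
tcp_rot: [[0.984, -0.177, 0.0], [-0.177, -0.984, 0.001], [-0.0, -0.001, -1.0]]
force: [0.9, 2.8, 1.0]
width: 0.0104
```

Call:
{"name": "servo_tool", "arguments": {
  "series": [
    [6e-05,0.00484,0,-2.865,1],
    [6e-05,0.00484,0,-2.865,1],
    [0,0,0,0,1]
  ]
}}

```text
time: 9.35
eef_pos: [0.4551, -0.3057, 0.0615]
tcp_rot: [[0.997, -0.078, 0.0], [-0.078, -0.997, -0.001], [0.0, 0.001, -1.0]]
force: [-0.7, 0.8, -0.3]
width: 0.01
```

```bash
python3 - <<'E'
from h import *
s=arm.read_state();c=cam("wrist",s);a=imaging.get_image("wrist");np.save("w6.npy",a);b=(np.sqrt(a/255.)*255).astype(np.uint8);crop(b,200,70,360,265,3,"pics/w6.png");print(s["time"],np.round(s["force"],2),np.round(s["eef_pos"],4),s["width"])
R=np.array(s["tcp_rot"]);print(R.T@s["force"],np.degrees(np.arctan2(R[1,0],R[0,0])))
E
```

```text
9.35 [-0.68  0.77 -0.29] [ 0.4551 -0.3057  0.0615] 0.010005564812700476
[-0.73807603 -0.71482204  0.28708808] -4.482003943534946
```

View pics/w6.png

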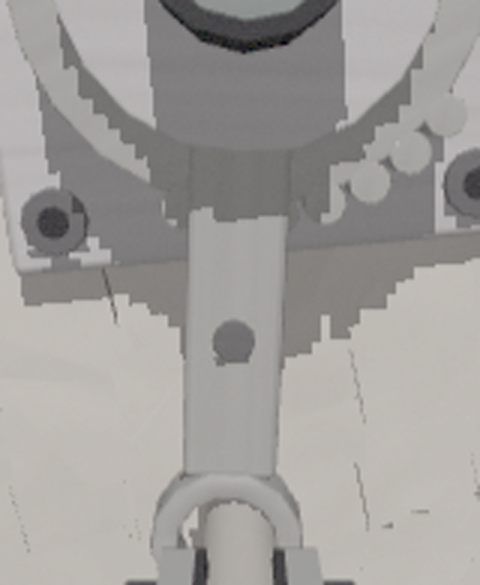

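The lever has followed and leans slightly in the view. Four teeth show on the right at (445,115), (410,152), (370,183) and (325,207), and a fifth is half under the lever's edge. That means two clicks have passed. I'll measure the tooth angles relative to the lever.

```bash
cat > teeth.py <<'E'
from h import *
from scipy.optimize import least_squares
def teeth(c,T,L,eyeC=None):
    # T tooth pixels (consecutive, z~.03), L two lever centreline pixels (outer, inner) z=.044
    o,i=[back(c,q,.044)[:2] for q in L]; le=np.arctan2(*(o-i)[::-1])
    for z in (.025,.032):
        P=np.array([back(c,q,z)[:2] for q in T])
        n=np.array([-(o-i)[1],(o-i)[0]])/np.linalg.norm(o-i)
        C=least_squares(lambda v:np.r_[np.hypot(*(P-v[:2]).T)-.0405,n@(v[:2]-i)],[.55,-.315]).x
        a=(np.arctan2(*(P-C).T[::-1])-le)%(2*np.pi); print("z",z,"C",np.round(C,4),"lever",np.round(le%(2*np.pi),3),"teeth-lever",np.round(a,3),"r",np.round(np.hypot(*(P-C).T),4))
E
python3 - <<'E'
from teeth import *
s=arm.read_state();c=cam("wrist",s)
g=lambda x,y:(200+x/3,70+y/3)
teeth(c,[g(445,115),g(410,152),g(370,183),g(325,205)],[g(230,470),g(238,230)])
E
```

```text
z 0.025 C [ 0.5503 -0.3156] lever 3.03 teeth-lever [1.017 0.811 0.598 0.383] r [0.0409 0.0405 0.0404 0.0404]
z 0.032 C [ 0.5514 -0.3154] lever 3.03 teeth-lever [0.982 0.782 0.577 0.371] r [0.0406 0.0404 0.0405 0.0406]
```

Call:
{"name": "servo_tool", "arguments": {
  "series": [
    [6e-05,0.00484,0,-2.865,1],
    [6e-05,0.00484,0,-2.865,1],
    [6e-05,0.00484,0,-2.865,1],
    [6e-05,0.00484,0,-2.865,1],
    [0,0,0,0,1]
  ]
}}

```text
time: 9.9
eef_pos: [0.4552, -0.325, 0.0614]
tcp_rot: [[0.993, 0.121, -0.0], [0.121, -0.993, -0.0], [-0.0, 0.0, -1.0]]
force: [-0.2, 1.7, 0.1]
width: 0.0096
```

Call:
{"name": "servo_tool", "arguments": {
  "series": [
    [6e-05,0.00484,0,-2.865,1],
    [6e-05,0.00484,0,-2.865,1],
    [6e-05,0.00484,0,-2.865,1],
    [0,0,0,0,1]
  ]
}}

```text
time: 10.3
eef_pos: [0.4577, -0.3386, 0.0612]
tcp_rot: [[0.963, 0.268, -0.001], [0.268, -0.963, 0.001], [-0.001, -0.001, -1.0]]
force: [-1.0, 3.2, 0.3]
width: 0.0101
```

Call:
{"name": "servo_tool", "arguments": {
  "series": [
    [6e-05,0.00484,0,-2.865,1],
    [0,0,0,0,1],
    [0,0,0,0,1]
  ]
}}

```text
time: 10.6
eef_pos: [0.4592, -0.3437, 0.0613]
tcp_rot: [[0.949, 0.315, -0.0], [0.315, -0.949, -0.001], [-0.0, 0.0, -1.0]]
force: [-0.1, 1.2, -1.4]
width: 0.0101
```

```bash
python3 - <<'E'
from h import *
s=arm.read_state();c=cam("wrist",s);a=imaging.get_image("wrist");np.save("w7.npy",a);b=(np.sqrt(a/255.)*255).astype(np.uint8);crop(b,200,70,360,265,3,"pics/w7.png");print(s["time"],np.round(s["force"],2),np.round(s["eef_pos"],4),s["width"])
R=np.array(s["tcp_rot"]);print(R.T@s["force"],np.degrees(np.arctan2(R[1,0],R[0,0])))
E
```

```text
10.6 [-0.09  1.19 -1.44] [ 0.4592 -0.3437  0.0613] 0.010064717408430514
[ 0.29186749 -1.15627107  1.44182236] 18.359570990324492
```

View pics/w7.png

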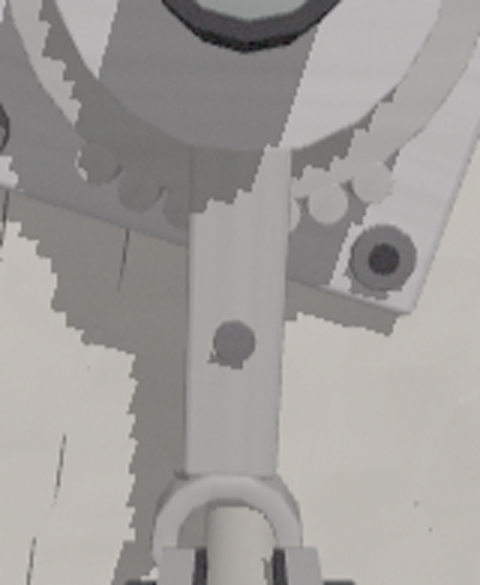

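Teeth 7, 6 and 5 show on the right at (372,183), (328,205) and about (291,215). Teeth 1, 2 and 3 are on the left at (97,162), (140,190) and about (178,210). Tooth 4 is hidden under the lever.

```bash
python3 - <<'E'
from teeth import *
s=arm.read_state();c=cam("wrist",s)
g=lambda x,y:(200+x/3,70+y/3)
teeth(c,[g(372,183),g(328,204),g(140,190),g(97,162)],[g(231,470),g(239,230)])
E
```

```text
z 0.025 C [ 0.5507 -0.3159] lever 3.43 teeth-lever [0.599 0.391 5.827 5.609] r [0.0407 0.0405 0.0403 0.0405]
z 0.032 C [ 0.5517 -0.3156] lever 3.43 teeth-lever [0.573 0.373 5.846 5.636] r [0.0406 0.0406 0.0404 0.0404]
```

The lever sits 0.035 rad past tooth 4 and the force has dropped, as expected there. The valley is about 0.065 rad further.

Call:
{"name": "servo_tool", "arguments": {
  "series": [
    [3e-05,0.003,0,-1.8,1],
    [3e-05,0.003,0,-1.8,1],
    [0,0,0,0,1],
    [0,0,0,0,1],
    [0,0,0,0,1]
  ]
}}

```text
time: 11.15
eef_pos: [0.4612, -0.3493, 0.0613]
tcp_rot: [[0.927, 0.375, -0.0], [0.375, -0.927, 0.0], [-0.0, -0.0, -1.0]]
force: [-1.6, 1.6, -0.6]
width: 0.01
```

```bash
python3 - <<'E'
from h import *
s=arm.read_state();c=cam("wrist",s);a=imaging.get_image("wrist");np.save("w8.npy",a);b=(np.sqrt(a/255.)*255).astype(np.uint8);crop(b,200,70,360,265,3,"pics/w8.png");print(s["time"],np.round(s["force"],2),np.round(s["eef_pos"],4),s["width"])
R=np.array(s["tcp_rot"]);print(R.T@s["force"],np.degrees(np.arctan2(R[1,0],R[0,0])))
E
```

```text
11.15 [-1.59  1.65 -0.58] [ 0.4612 -0.3493  0.0613] 0.00996974006154831
[-0.85897596 -2.12391071  0.57725993] 22.050107130034608
```

View pics/w8.png

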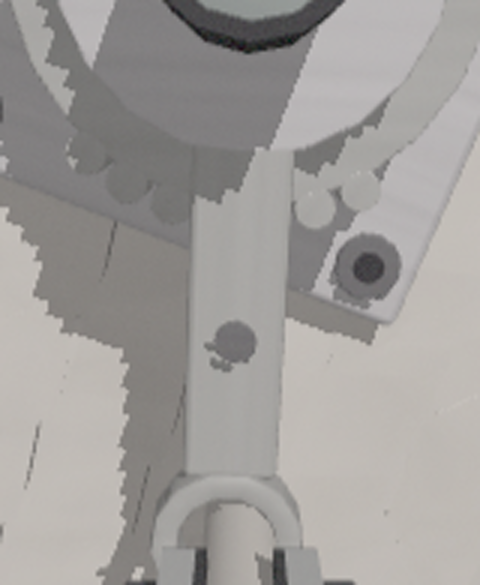

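Teeth 7 and 6 are on the right at (361,189) and (315,208). Teeth 1, 2 and 3 are on the left at (88,153), (128,184) and (172,204). The post is still in the eye.

```bash
python3 - <<'E'
from teeth import *
s=arm.read_state();c=cam("wrist",s)
g=lambda x,y:(200+x/3,70+y/3)
teeth(c,[g(361,189),g(315,208),g(172,204),g(128,184),g(88,153)],[g(231,470),g(240,230)])
E
```

```text
z 0.025 C [ 0.5508 -0.3157] lever 3.491 teeth-lever [0.546 0.332 5.979 5.771 5.559] r [0.0406 0.0405 0.0404 0.0406 0.0405]
z 0.032 C [ 0.5517 -0.3154] lever 3.491 teeth-lever [0.521 0.315 5.99  5.791 5.587] r [0.0405 0.0406 0.0405 0.0406 0.0403]
```

The lever is about 0.011 rad (1 mm) short of the valley centre. I'll make a last small nudge and let it settle.

Call:
{"name": "servo_tool", "arguments": {
  "series": [
    [0,0.001,0,-0.6,1],
    [0,0,0,0,1],
    [0,0,0,0,1],
    [0,0,0,0,1],
    [0,0,0,0,1],
    [0,0,0,0,1],
    [0,0,0,0,1],
    [0,0,0,0,1]
  ]
}}

```text
time: 12.0
eef_pos: [0.4616, -0.3502, 0.0612]
tcp_rot: [[0.922, 0.386, -0.0], [0.386, -0.922, 0.0], [-0.0, -0.0, -1.0]]
force: [-3.4, 4.2, 0.7]
width: 0.01
```

```bash
python3 - <<'E'
from h import *
from plant import ticket
s=arm.read_state();a=imaging.get_image("wrist").astype(float);b=np.load("w8.npy").astype(float)
# tooth/ring patch vs lever patch image shift since w8
for n,(x0,y0,x1,y1) in {"teeth":(290,110,340,160),"lever":(255,150,305,225)}.items():
    f=lambda m:np.ascontiguousarray(m[y0:y1,x0:x1].mean(2))
    print(n,cv2.phaseCorrelate(f(b),f(a)))
R=np.array(s["tcp_rot"]);print(s["time"],R.T@s["force"],np.round(s["eef_pos"],4),s["width"])
print(ticket.finish_job())
E
```

```text
teeth ((-0.6953822371513319, 0.34813926162522435), 1.0038970384055244)
lever ((-0.12088978343990675, 0.7042255167940894), 0.9148108010669335)
12.0 [-1.50800687 -5.138947   -0.65463379] [ 0.4616 -0.3502  0.0612] 0.009998942028051645
the job is handed in; nothing more can be done
None
```

The tall post is in the gripper, upright through the lever's eye, and by my measurements it holds the lever at the fourth click. The job is handed in at 12 s of the 72 s allowed; no verdict was reported.

I picked up the post, carried it around the front of the stand and lowered it into the eye. The post's lower end is by estimate about 17 mm above the table. I then pushed the lever counterclockwise along its arc.

**Lever position:** At the last viewed picture the lever was past the fourth tooth and about 0.01 rad short of the valley centre. The tooth fit left several hundredths of a radian of spread between teeth. I then nudged it 1 mm further. A last image comparison, not viewed, showed the lever moving with the tool and the teeth shifting about 0.7 pixel. The fifth tooth is still about 0.1 rad ahead.

**Checks that did not fully agree:**
- **Push force:** the last reading was about 5.1 N against the 4.3 N expected. It had read 2.1 N just before the nudge, and the readings were scattered throughout. I counted the clicks from the teeth in the pictures, not from the force.
- **Finger opening:** it read 10.0 mm on the 12.7 mm post. The grip looked sound in the picture and the reading stayed steady to within about 0.5 mm.

I did not take a final overview picture, because all 12 pictures were used. No unexpected contact force showed on the way, and I saw nothing else moved.

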